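Press the accepted logger into the readout dock

ROBOT

A 6-joint arm with a two-finger parallel gripper is mounted at the origin on the work surface; the furniture and walls round the work are solid. World frame = base frame: x ahead of the robot, y to its left, z up, the work surface at z = 0. Lengths are in m, angles in degrees, forces in N, time in s.
With the tool pointing down it reaches from about 0.35 to 0.875 m from the base axis. Payload 4.2 kg.
Tool frame: the origin (TCP) lies midway between the tips of the shut fingers; the grasp point (between the pads) lies 19 mm behind it; z points along the fingers, y is the line along which they close (so a half turn about z gives the same grasp; the last joint's range is limited). The gripper opens to 87 mm and grips with 3 to 60 N. Pads are 19 mm wide; open, the fingers measure 117 mm over their backs; the gripper's body (75 mm by 190 mm) begins 51 mm behind the grasp point.
Start: joints at [-59.954, 22.042, 0.453, 0, -68.411, -14.817], TCP at [0.164, -0.603, 0.223] pointing down, gripper open.
Joint ranges: [-179.83, 179.83], [-69.29, 118.12], [-61.27, 80.66], [-181.25, 117.63], [-171.15, -9.14], [-177.46, 177.46]. Speed limits (degrees/s): [159.86, 159.86, 180, 180, 180, 180].

INTERFACE

Orientations are given as [roll, pitch, yaw] about the fixed x, y, z axes, in that order (R = Rz(yaw) Ry(pitch) Rx(roll)).
In Python, from workcell import env gives the robot as it stands. The module is installed in compiled form; this text tells all that it offers. Calls block until the motion is done:
- env.goto(position, orientation): joint-space move of the TCP to a pose.
- env.move_straight(position, rotation=None, rate=0.15, force_limit=None): straight line of the TCP; rotation=None keeps the orientation; rate is the mean speed in m/s. With force_limit (N) it stops when the force on the tool has changed by that much, and returns True; else False.
- env.set_joints(angles): joint-space move.
- env.gripper_to(opening, grasp_force=None): opening from 0.0 (shut) to 1.0 (fully open); grasp_force is the grip in N (None keeps the last); returns when the fingers have stopped.
- env.dwell(seconds).
- env.inverse_kinematics(position, orientation): joint angles nearest the present ones, or None.
- env.read_state(): the state.
- env.grab_frame(name): name is "scene" or "top" or "wrist"; returns a dict with "image" (420x560x3 uint8, blue, green, red), "fx", "fy", "cx", "cy" (pixels), "D" ([k1, k2, p1, p2, k3] as OpenCV has them; the pictures are not rectified), "position" and "orientation" of the camera in the world. Camera axes: x right, y up, looking along -z (the intrinsics and any distortion apply to the point x, -y, -z); pixel columns grow to the right and rows downward; lengths in m; the calibration is good to about 2 mm. A picture is of the moment at which its call begins. There is no depth.
A pose or a line that the arm cannot do raises env.Unreachable and nothing moves.
- env.close_job(): hands the job in; it is judged then, once.
Trained networks look in a picture, given as the dict that the camera call returned (one of the last four; its "shot" number tells which), for a name from the list of things; names that differ only in an ending like _2 or _b are one class to them, and where a whole thing is asked for, a point or a joint stands for the part that bears it (a point fixed in the world has none). Each returns a list of dicts, best first, with "score" (0 to 1); they miss things now and then, are a little off and sometimes report something else, mostly with a low value. They report only what shows in the picture. A call takes as long as a camera call. They do not tell look-alikes from the thing itself.
- env.search_frame(picture, thing): "xyz" ([x, y, z] in m, in world coordinates, good to about 4 mm: the middle of the surface that is visible of it).
- env.trace(picture, thing): "mask" (420x560 bool, what is visible of it).
The state is a dict: "clock": time; "joint_positions": joint angles; "qvel": joint speeds; "joint_torque": joint torques, N m; "position": TCP position; "tool_rot": TCP orientation; "force": force on the tool from outside, world axes, zero at the start; "wrist_torque": the same for the moment, N m; "opening": opening from 0.0 (shut) to 1.0 (fully open); "finger_force": force on a finger pad.
Only numpy, scipy, OpenCV 4.12 (cv2) and the standard library are available. Lean on these libraries where they do the work, as an engineer would, in place of code of your own. Each camera call takes 0.05 s, during which the arm holds its last target. There are 200 camera calls.

TASK

Two loggers are back from transport; each has a small flat dark tag on its top. First lay the one with the straight bar tag flat in the open tray and let go of it. Then take the one with the round tag to the readout dock, flat on the bed, with a narrow end (either one) flush to the tall fence and its long side close along the low stop block, and press it firmly down on the bed and against the fence at once with a diagonal push; finish while still holding it pressed like that, with the other things on the table left where they stand.

Things in the scene. Friction and masses are not known exactly. Their poses are not given: they have to be found in the camera images.
- logger_round_c (a point): flat off-white data logger, 92 long x 58 wide x 19 mm high, about 0.12 kg, with a small display and two buttons on top; its tag is a round disc, 22 mm across and 2.5 mm thick, on top 30 mm from the centre towards -x; lying flat on the table at the start. Point: its centre, half-way up (9.5 mm over its underside). x along its 92 mm length, y across its 58 mm width, z up
- logger_bar_c (a point): flat off-white data logger, 92 long x 58 wide x 19 mm high, about 0.12 kg, with a small display and two buttons on top; its tag is a straight bar, 40 x 7 mm and 2.5 mm thick, lying across the width, on top 30 mm from the centre towards -x; lying flat on the table at the start. Point: its centre, half-way up (9.5 mm over its underside). x along its 92 mm length, y across its 58 mm width, z up
- logger_round: the logger with the round tag, as a body; origin at the centre of its underside
- logger_bar: the logger with the bar tag, as a body; origin at the centre of its underside
- dock: readout dock, rigid and fixed to the table: a flat aluminium bed (145 x 110 mm, top 12 mm above the table) with a tall grey fence across its far end and a low steel stop block. Origin on the table, under the centre of a seated logger; x points at the fence, y to the stop, z up. Bed from x = -77 to +68 mm and y = -55 to +55 mm
- dock_seat (a point): where the centre (half-way up) of the logger is when it is seated: flat on the bed (21.5 mm above the table), narrow end on the fence, long side on the stop; axes as the dock's
- dock_bed: the dock's bed; dry friction between bed and logger is about 0.6 (0.5 to 0.75), so the harder the logger is pressed down, the more of a forward push the bed takes before the fence feels it; same origin and axes as the dock
- dock_fence: the dock's fence, 20 x 110 mm, 34 mm above the bed, its face towards the logger at x = +46 mm of the dock, with a black strip of contacts; same origin and axes as the dock
- dock_stop: the dock's stop block, 26 long x 16 x 14 mm above the bed, its face towards the logger at y = +29 mm, reaching from x = +18 to +44 mm of the dock, so that it covers only the front part of the logger's side; same origin and axes as the dock
- tray: open grey tray fixed to the table, 140 (x) x 135 (y) mm outside, 22 mm high, walls and floor 5 mm; origin on the table under its centre
- vial: bystander: vial, 23 mm across, 58 mm high; origin at its foot
- oximeter: bystander: finger oximeter, 33 x 58 x 30 mm; origin under its centre
- pen: bystander: pen, 143 mm long; origin under its centre
- bottle: bystander: small dropper bottle, 34 mm across, 102 mm high; origin at its foot
- roll: bystander: roll of plaster, 45 mm across, 30 mm high; origin under its centre
- stamp: bystander: hand stamp, 28 x 54 x 74 mm; origin under its centre
Not all that is in view belongs to the job. What is shaped like the logger_bar but purple or turquoise is not meant. Leave any turquoise look-alike of the logger_round alone.

How it is judged:
By the outcome, as a careful person would: the job done as asked, in the order asked, and still so for the second after the job is handed in, while the arm keeps its last pose, push and grip.
It also fails if it takes over 54 s, if anything falls off the work surface, if the arm or the gripper's body presses on something with over 40 N, if the wrist force passes 120 N, or if a joint passes its speed limit or range.

## Working session

There is one attempt and no reset: what is moved stays moved. The work goes in short steps, each a Python script; the robot and the scene stay as the last script left them, time stands still between calls to the robot, and variables do not carry over. Pictures are saved under pics/ and viewed, at most 13 in all, crops included, and the job is handed in when it is done.

```bash
mkdir -p pics; cat > h.py <<'E'
import numpy as np, cv2
from scipy.spatial.transform import Rotation as R
from workcell import env
def cam(p):
    K=np.array([[p['fx'],0,p['cx']],[0,p['fy'],p['cy']],[0,0,1.]])
    return K,np.array(p['D'],float),R.from_euler('xyz',p['orientation'],degrees=True).as_matrix(),np.array(p['position'])
def px2w(p,uv,z):
    K,D,M,t=cam(p)
    n=cv2.undistortPoints(np.array(uv,float).reshape(-1,1,2),K,D).reshape(-1,2)
    d=np.c_[n[:,0],-n[:,1],-np.ones(len(n))]@M.T
    return t+d*((z-t[2])/d[:,2])[:,None]
def w2px(p,X):
    K,D,M,t=cam(p)
    c=(np.array(X,float).reshape(-1,3)-t)@M
    c=c*[1,-1,-1]
    return cv2.projectPoints(c,np.zeros(3),np.zeros(3),K,D)[0].reshape(-1,2)
E
python3 - <<'E'
from h import *
for n in ['top','scene']:
    p=env.grab_frame(n); cv2.imwrite(f'pics/{n}0.png',p['image']); print(n,p['position'],p['orientation'],p['fx'])
    for t in ['logger_round','logger_bar','dock','dock_fence','dock_stop','dock_bed','tray','vial','oximeter','pen','bottle','roll','stamp']:
        print(t,[(np.round(d['xyz'],3).tolist(),round(d['score'],2)) for d in env.search_frame(p,t)][:4])
print(env.read_state()['clock'])
E
```

```text
top [ 0.41812963 -0.04197144  1.03651274] [ 4.90076401e+00 -8.54844946e-03 -8.88288672e+01] 383.38369379651755
logger_round [([0.666, -0.184, 0.021], 0.75), ([0.323, 0.135, 0.021], 0.61)]
logger_bar [([0.332, -0.132, 0.016], 0.92), ([0.228, -0.256, 0.019], 0.77), ([0.498, -0.136, 0.019], 0.76), ([0.44, -0.3, 0.008], 0.46)]
dock [([0.607, 0.084, 0.013], 0.74), ([0.623, 0.081, 0.008], 0.73)]
dock_fence [([0.674, 0.075, 0.049], 0.62)]
dock_stop [([0.654, 0.115, 0.028], 0.63)]
dock_bed [([0.606, 0.085, 0.011], 0.73)]
tray [([0.441, -0.3, 0.008], 0.57)]
vial [([0.439, 0.167, 0.038], 0.39)]
oximeter [([0.638, 0.245, 0.028], 0.84)]
pen [([0.626, -0.333, 0.009], 0.7)]
bottle [([0.755, -0.074, 0.056], 0.71)]
roll [([0.434, 0.048, 0.032], 0.46), ([0.624, 0.087, 0.012], 0.25)]
stamp [([0.748, -0.295, 0.028], 0.47)]
scene [ 0.68975688 -0.65714659  0.87649058] [38.4088208   0.75511605 15.60137718] 450.60343031803416
logger_round [([0.327, 0.127, 0.021], 0.77), ([0.667, -0.189, 0.02], 0.61)]
logger_bar [([0.33, -0.14, 0.018], 0.81), ([0.5, -0.144, 0.018], 0.63), ([0.231, -0.258, 0.021], 0.56)]
dock [([0.628, 0.077, 0.011], 0.68)]
dock_fence [([0.68, 0.057, 0.042], 0.78), ([0.442, -0.295, 0.0], 0.62)]
dock_stop [([0.666, 0.114, 0.025], 0.66)]
dock_bed [([0.76, -0.091, 0.057], 0.71), ([0.607, 0.081, 0.016], 0.66)]
tray [([0.441, -0.297, 0.003], 0.86), ([0.444, 0.164, 0.03], 0.64), ([0.496, -0.146, 0.017], 0.45)]
vial [([0.445, 0.162, 0.031], 0.42)]
oximeter [([0.638, 0.238, 0.031], 0.57), ([0.66, 0.114, 0.029], 0.53), ([0.628, 0.076, 0.012], 0.26)]
pen [([0.626, -0.337, 0.006], 0.65)]
bottle [([0.757, -0.092, 0.055], 0.58)]
roll [([0.43, 0.039, 0.025], 0.81)]
stamp [([0.748, -0.308, 0.017], 0.66), ([0.678, 0.061, 0.043], 0.5)]
1.4
```

View pics/top0.png

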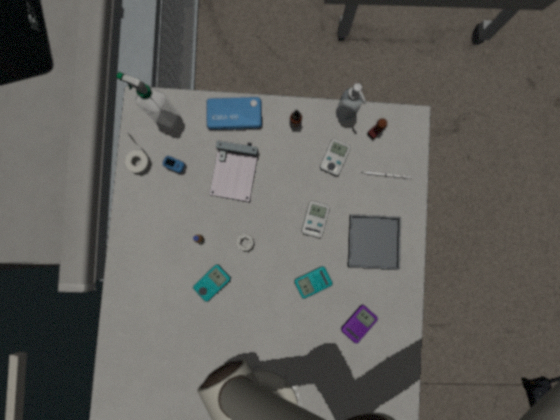

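View pics/scene0.png

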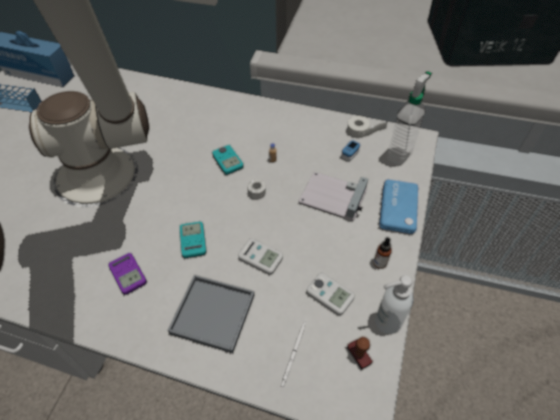

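The top view shows two off-white loggers: one at (315,219) and one at (335,157). Both turquoise ones, (211,283) and (313,282), and the purple one, (359,323), are look-alikes. In the scene view, the logger at (260,257) seems to carry the bar and the one at (331,294) the round tag. I'll confirm this with the wrist camera.

```bash
cat >> h.py <<'E'
def rect(p,thing,near,z,tol=.05):
    """min-area rectangle of a thing's mask at height z: centre, long-side yaw (deg, mod 180), sides"""
    best=None
    for d in env.trace(p,thing):
        ys,xs=np.nonzero(d['mask'])
        if len(xs)<30: continue
        w=px2w(p,np.c_[xs,ys],z)[:,:2]
        if np.linalg.norm(w.mean(0)-near)<tol:
            (c,s,a)=cv2.minAreaRect((w*1000).astype(np.float32)); 
            if s[0]<s[1]: a+=90; s=s[::-1]
            return np.array(c)/1000,(a+90)%180-90,s,d['score']
E
python3 - <<'E'
from h import *
env.goto([0.55,-0.16,0.36],[180,0,0])
p=env.grab_frame('wrist'); cv2.imwrite('pics/w1.png',p['image'])
print(p['position'],p['orientation'],p['fx'])
print('bar',rect(p,'logger_bar',[.498,-.14],.019)); print('round',rect(p,'logger_round',[.667,-.186],.019))
print(w2px(p,[[.498,-.14,.019],[.667,-.186,.019]]))
q=env.grab_frame('top')
print('bed',rect(q,'dock_bed',[.61,.083],.012)); print('fence',rect(q,'dock_fence',[.674,.075],.046)); print('tray',rect(q,'tray',[.44,-.3],.022))
print('bar',rect(q,'logger_bar',[.498,-.14],.019)); print('round',rect(q,'logger_round',[.667,-.186],.019))
s=env.read_state();print(s['clock'],s['tool_rot'],s['joint_positions'])
E
```

```text
[ 0.62801697 -0.15993412  0.52195224] [-1.66363513e+01  5.99327901e-03 -9.00566255e+01] 296.2058942763972
bar (array([ 0.49945978, -0.13660661]), -14.698249816894531, (92.99697875976562, 56.99709701538086), 0.59)
round (array([ 0.66830322, -0.18697682]), -23.62152862548828, (93.33380889892578, 59.63300704956055), 0.89)
[[266.52366033 202.37709585]
 [294.03772637 100.46802578]]
bed None
fence None
tray (array([ 0.43991409, -0.29176941]), -1.677703857421875, (140.17225646972656, 138.93173217773438), 0.97)
bar (array([ 0.49652902, -0.13596588]), -15.601837158203125, (92.22177124023438, 56.37483596801758), 0.67)
round None
4.0083 [ 1.79997916e+02  4.52770670e-03 -1.63199762e-02] [-3.68243028e-02  1.33633483e+01  7.40407587e+00  2.09649407e-03
 -8.40452546e+01  9.00202868e+01]
```

View pics/w1.png

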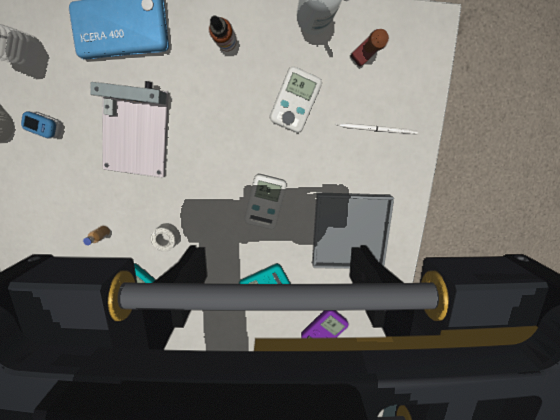

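In the wrist view, the logger at (262,218) has a straight dark bar and the one at (288,118) a round disc. Both are off-white, so they fit the description. This crop confirms the tags and gives me the dock corners.

```bash
python3 - <<'E'
from h import *
i=cv2.imread('pics/w1.png')[62:245,80:330]
cv2.imwrite('pics/w1c.png',cv2.resize(i,None,fx=3,fy=3,interpolation=cv2.INTER_CUBIC))
E
```

```text
(no output)
```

View pics/w1c.png

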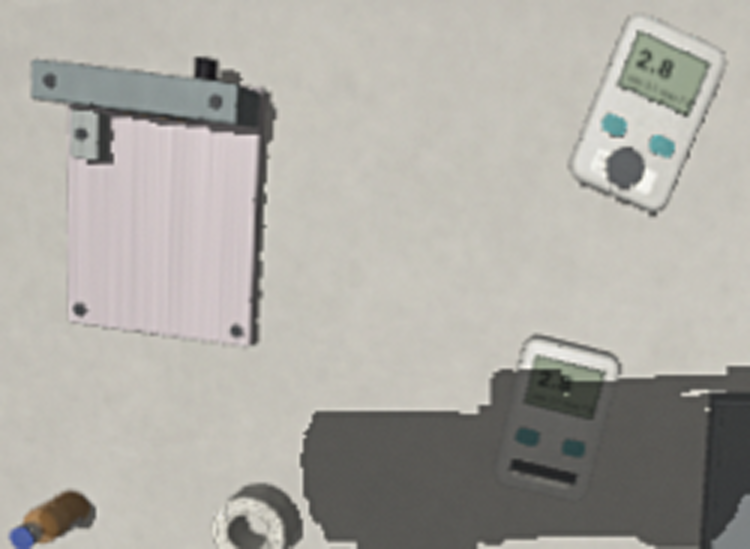

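Confirmed: the bar tag is on the lower logger, crop (545,470), and the round tag on the upper one, crop (625,167). The dock's near corners are at crop (68,323) and (253,346). Next I fit the dock pose and move the bar logger.

```bash
python3 - <<'E'
from h import *
from scipy.optimize import least_squares
import json
p=env.grab_frame('wrist')
c=np.array([[68,323],[253,346],[32,98],[238,124],[33,58],[240,83],[70,157],[98,160]],float)
uv=(c+.5)/3-.5+[80,62]
M=np.array([[-77,55,12],[-77,-55,12],[46,55,46],[46,-55,46],[66,55,46],[66,-55,46],[18,45,26],[18,29,26]])/1000
def f(x):
    P=M.copy(); P[:,:2]=M[:,:2]@R.from_euler('z',x[2]).as_matrix()[:2,:2].T+x[:2]; return (w2px(p,P)-uv).ravel()
r=least_squares(f,[.61,.08,-.1]); print('dock',r.x[:2],np.degrees(r.x[2]),np.round(r.fun,1))
json.dump(r.x.tolist(),open('dock.json','w'))
print('round',rect(p,'logger_round',[.667,-.186],.019),'tray',rect(p,'tray',[.44,-.295],.022))
x,y,a=.498,-.1363,-15
env.goto([x,y,.08],[180,0,a])
env.move_straight([x,y,.004],rate=.12,force_limit=10)
print(env.read_state()['position'])
env.gripper_to(0.3,30)
s=env.read_state();print(s['opening'],s['finger_force'],s['clock'])
env.move_straight([x,y,.08],rate=.2)
env.goto([.44,-.295,.08],[180,0,-1])
s=env.read_state();print(s['opening'],s['force'],s['clock'])
q=env.grab_frame('wrist');cv2.imwrite('pics/w2.png',q['image'])
E
```

```text
dock [0.62592344 0.08432136] -8.181014229259748 [ 0.3 -0.2 -0.4  0.4 -0.1  0.   0.  -0.1 -0.5 -0.1 -0.  -0.1  0.3 -0.
  0.4  0.1]
round (array([ 0.6675329, -0.1876546]), -23.65044403076172, (93.5502700805664, 60.689125061035156), 0.74) tray (array([ 0.44343854, -0.29283752]), -1.2169342041015625, (144.31402587890625, 139.33108520507812), 0.94)
[ 0.49891661 -0.13633857  0.00472344]
0.6619791764804008 29.99542146921158 6.6583
0.6613177933350625 [ 1.32246672  0.50396633 -1.79834502] 7.9083
```

View pics/w2.png

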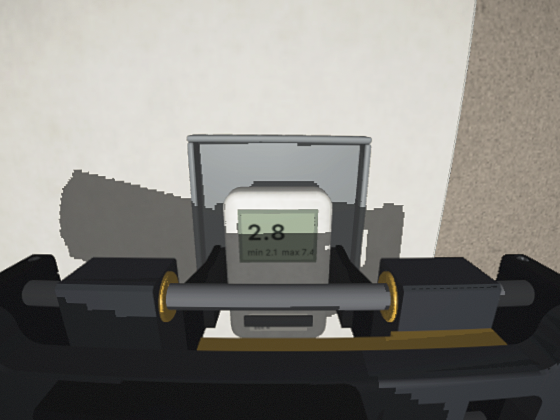

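The bar logger is held and centred over the tray: the tray walls are at columns 190 and 370, the logger at 279. Next I place it, release it and pick the round one.

```bash
python3 - <<'E'
from h import *
print(env.move_straight([.44,-.295,.008],rate=.1,force_limit=5), env.read_state()['position'])
env.gripper_to(.85)
env.move_straight([.44,-.295,.10],rate=.2)
p=env.grab_frame('top'); print('bar',rect(p,'logger_bar',[.44,-.295],.024))
a=-23.6; u=np.array([np.cos(np.radians(a)),np.sin(np.radians(a))])
g=np.array([.667,-.1873])-.010*u
env.gripper_to(1.0)
env.goto([*g,.12],[180,0,a])
env.move_straight([*g,.004],rate=.12,force_limit=10)
print(env.read_state()['position'])
env.gripper_to(.3,60)
s=env.read_state();print(s['opening'],s['finger_force'],s['clock'])
env.move_straight([*g,.13],rate=.2)
p=env.grab_frame('wrist');cv2.imwrite('pics/w3.png',p['image'])
s=env.read_state();print(s['position'],s['force'],s['clock'])
E
```

```text
True [ 0.4392835  -0.29384931  0.00874177]
bar (array([ 0.39843744, -0.29093436]), -88.89565026760101, (42.17375183105469, 10.46588134765625), 0.43)
[ 0.65860796 -0.18343615  0.00503743]
0.659154550590125 59.98354196548462 13.2667
[ 0.65638376 -0.18294613  0.12762066] [ 0.69321036 -0.25960689 -2.27547627] 14.1
```

View pics/w3.png

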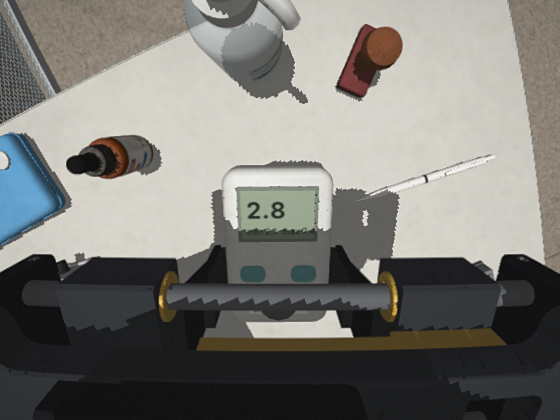

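The round logger is held straight and clear of the bottle at (110,155). I hover over the dock and check the fitted pose with an overlay.

```bash
cat >> h.py <<'E'
import json
def dk(x,y,z=0):
    d=json.load(open('dock.json')); c,s=np.cos(d[2]),np.sin(d[2])
    return [d[0]+(c*x-s*y)/1000,d[1]+(s*x+c*y)/1000,z]
dyaw=lambda: np.degrees(json.load(open('dock.json'))[2])
E
python3 - <<'E'
from h import *
env.goto(dk(-45,-6,.13),[180,0,dyaw()])
p=env.grab_frame('wrist');i=p['image'].copy()
for q in ([(46,55,.046),(46,-55,.046),(66,-55,.046),(66,55,.046)],[(18,45,.026),(18,29,.026),(44,29,.026),(44,45,.026)],[(-77,55,.012),(-77,-55,.012),(68,-55,.012),(68,55,.012)]):
    cv2.polylines(i,[np.int32(w2px(p,[dk(*a) for a in q])*16)],True,(0,0,255),1,shift=4)
i=i[:320];cv2.imwrite('pics/w4.png',cv2.resize(i,None,fx=1.42,fy=1.42,interpolation=cv2.INTER_CUBIC)[:, :800])
s=env.read_state();print(s['position'],s['tool_rot'],s['clock'],s['force'])
E
```

```text
[0.58104303 0.08374937 0.12978451] [ 1.79983586e+02  1.37496139e-03 -8.27751952e+00] 15.2333 [ 0.1728952  -0.2517543  -1.30275828]
```

View pics/w4.png

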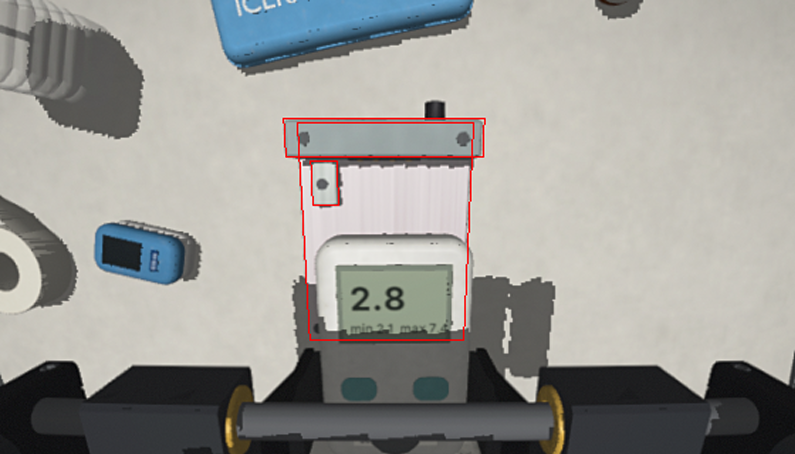

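The overlay matches the fence, stop and bed to about 1 mm. Next I lower the logger, slide it to the stop, then to the fence.

```bash
cat >> h.py <<'E'
def st(tag):
    s=env.read_state(); d=json.load(open('dock.json')); Q=R.from_euler('z',-d[2]).as_matrix()
    q=Q@(np.array(s['position'])-[d[0],d[1],0])*1000
    print(tag,'dockpos mm',np.round(q,1),'F dock',np.round(Q@s['force'],1),'rot',np.round(s['tool_rot'],2),'open',round(s['opening'],3),'t',round(s['clock'],2)); return q
E
python3 - <<'E'
from h import *
env.move_straight(dk(-28,-4,.03),rate=.15); st('above')
print(env.move_straight(dk(-28,-4,.014),rate=.03,force_limit=4)); q=st('bed')
z=q[2]/1000
print(env.move_straight(dk(-28,4,z+.0005),rate=.03,force_limit=6)); q=st('stop')
print(env.move_straight(dk(4,q[1]-.3,z+.0005),rate=.03,force_limit=8)); st('fence')
env.dwell(.2); st('rest')
E
```

```text
above dockpos mm [-27.2  -4.   30.7] F dock [ 0.4 -0.6 -0.9] rot [-1.7997e+02 -8.0000e-02 -8.1900e+00] open 0.66 t 16.06
True
bed dockpos mm [-28.1  -3.9  16.1] F dock [-0.1 -0.2  3.6] rot [ 1.7999e+02 -1.0000e-02 -8.1600e+00] open 0.662 t 16.54
True
stop dockpos mm [-28.6  -0.2  16.2] F dock [ 0.3 -1.9  3.4] rot [179.84   0.19  -8.32] open 0.657 t 16.81
True
fence dockpos mm [-12.4  -0.4  16.2] F dock [-1.9  0.3  4.4] rot [179.79   0.52  -8.31] open 0.662 t 17.5
rest dockpos mm [-12.4  -0.4  16.2] F dock [-1.5  0.2  3.8] rot [179.8    0.47  -8.3 ] open 0.659 t 17.7
```

```bash
python3 - <<'E'
from h import *
x,z=-12.4,16.2
for k in range(8):
    x+=1.0; z-=.4
    hit=env.move_straight(dk(x,-.4,z/1000),rate=.02,force_limit=45); env.dwell(.2); q=st(f'{hit} cmd {x:.1f} {z:.1f}')
    s=env.read_state()
    if np.hypot(*s['force'][:2])>30 or s['force'][2]>22: break
p=env.grab_frame('wrist');cv2.imwrite('pics/w5.png',p['image'])
E
```

```text
False cmd -11.4 15.8 dockpos mm [-12.4  -0.4  16.2] F dock [-4.8  1.2  8.4] rot [179.73   0.64  -8.31] open 0.664 t 18.15
False cmd -10.4 15.4 dockpos mm [-12.4  -0.5  16.2] F dock [-8.5  2.1 11.1] rot [179.71   0.74  -8.31] open 0.662 t 18.6
False cmd -9.4 15.0 dockpos mm [-12.3  -0.5  16.2] F dock [-11.6   1.6  16.3] rot [179.69   0.84  -8.32] open 0.659 t 19.05
False cmd -8.4 14.6 dockpos mm [-12.4  -0.5  16.2] F dock [-14.8   3.3  18.9] rot [179.66   0.94  -8.32] open 0.66 t 19.5
False cmd -7.4 14.2 dockpos mm [-12.3  -0.5  16.2] F dock [-18.7   4.1  21.6] rot [179.64   1.04  -8.32] open 0.661 t 19.95
False cmd -6.4 13.8 dockpos mm [-12.3  -0.5  16.2] F dock [-21.    4.2  25.2] rot [179.62   1.14  -8.33] open 0.659 t 20.4
```

View pics/w5.png

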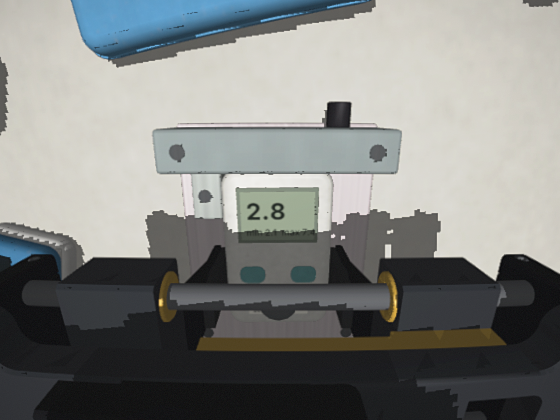

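Viewed w5: the logger's far end is under the fence's top edge (row 173), its long side runs along the stop (column ~221), and the display is straight. Next I shift the push more forward than down and check the front gap.

```bash
python3 - <<'E'
from h import *
for y,x,z in [(.5,-4.4,14.2),(.8,-1.9,14.3)]:
    print(env.move_straight(dk(x,y,z/1000),rate=.02,force_limit=45)); env.dwell(.3); st(f'cmd {x} {y} {z}')
p=env.grab_frame('wrist')
w=px2w(p,[[278,166]],.031)[0]; o=np.array(dk(0,0)); e=np.array(dk(1000,0))-o
print('front edge dock x', (w-o)@e*1000)
i=p['image'][110:280,140:420]; cv2.imwrite('pics/w6.png',cv2.resize(i,None,fx=2.8,fy=2.8,interpolation=cv2.INTER_CUBIC))
q=env.grab_frame('scene'); u=w2px(q,[dk(0,0,.03)])[0].astype(int); print(u)
i=q['image'][u[1]-50:u[1]+50,u[0]-65:u[0]+65]; cv2.imwrite('pics/s6.png',cv2.resize(i,None,fx=5,fy=5,interpolation=cv2.INTER_CUBIC))
E
```

```text
False
cmd -4.4 0.5 14.2 dockpos mm [-12.2  -0.5  16.1] F dock [-24.2   3.7  26. ] rot [179.51   1.39  -8.36] open 0.661 t 21.01
False
cmd -1.9 0.8 14.3 dockpos mm [-12.   -0.6  16. ] F dock [-28.9   4.4  29.9] rot [179.42   1.66  -8.35] open 0.654 t 21.58
front edge dock x 47.42898026635884
[334 189]
```

View pics/w6.png

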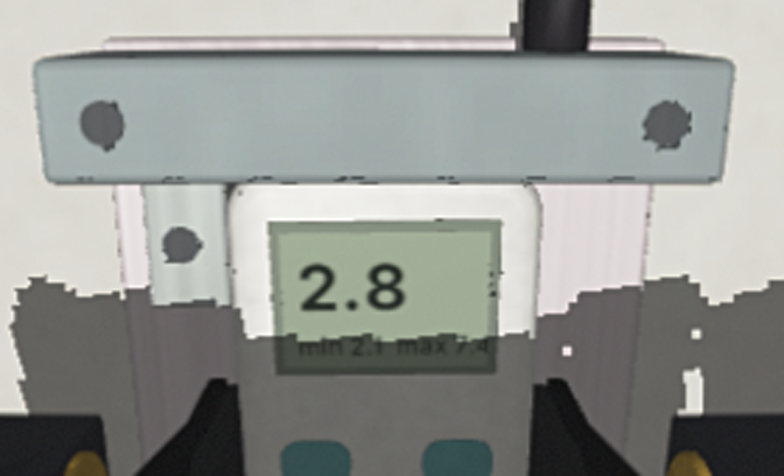

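View pics/s6.png

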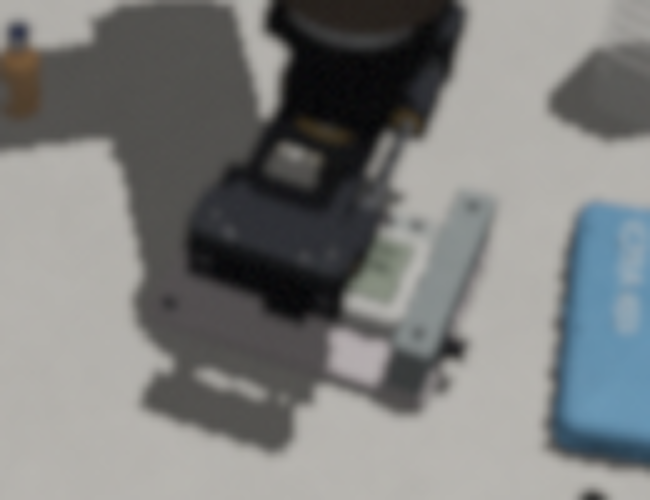

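The front edge computes to dock x ≈ 47 mm, at the fence face, and the side lies along the stop. The tool has pitched 1.7°, so I level it while keeping the push, with more forward than down.

```bash
python3 - <<'E'
from h import *
for y,x,z,pt in [(.3,-3,15.0,0),(.3,-1,15.0,-.5),(.3,1,15.0,-.5)]:
    print(env.move_straight(dk(x,y,z/1000),rotation=[180,pt,dyaw()],rate=.01,force_limit=40)); env.dwell(.3); st(f'cmd {x} {y} {z} {pt}')
    print(np.round(env.read_state()['wrist_torque'],2))
    if np.hypot(*env.read_state()['force'][:2])>36: break
E
```

```text
False
cmd -3 0.3 15.0 0 dockpos mm [-11.9  -0.6  15.9] F dock [-25.4   6.5  24.8] rot [179.72   0.99  -8.25] open 0.658 t 22.27
[ 2.85  7.07 -0.2 ]
False
cmd -1 0.3 15.0 -0.5 dockpos mm [-11.8  -0.6  15.9] F dock [-30.1   8.4  28.7] rot [179.68   0.7   -8.27] open 0.66 t 22.93
[ 3.83  8.54 -0.09]
False
cmd 1 0.3 15.0 -0.5 dockpos mm [-11.8  -0.6  15.9] F dock [-34.7   9.   32.3] rot [179.64   0.92  -8.29] open 0.662 t 23.57
[ 4.63  9.9  -0.12]
```

```bash
python3 - <<'E'
from h import *
for y,x,z,pt in [(2,1,16.2,-1),(3,2,16.6,-1.2)]:
    print(env.move_straight(dk(x,y,z/1000),rotation=[180,pt,dyaw()],rate=.01,force_limit=40)); env.dwell(.3); st(f'cmd {x} {y} {z} {pt}')
    print(np.round(env.read_state()['wrist_torque'],2))
E
```

```text
False
cmd 1 2 16.2 -1 dockpos mm [-11.7  -0.6  15.9] F dock [-31.8   4.5  26.8] rot [179.54   0.46  -8.32] open 0.66 t 24.23
[3.46 9.13 0.02]
False
cmd 2 3 16.6 -1.2 dockpos mm [-11.7  -0.6  15.9] F dock [-32.1   2.7  27.6] rot [179.45   0.4   -8.34] open 0.661 t 24.83
[3.11 9.51 0.05]
```

```bash
python3 - <<'E'
from h import *
for y,x,z,pt in [(4,3,18,-1.4),(5,5,19,-1.8)]:
    print(env.move_straight(dk(x,y,z/1000),rotation=[180,pt,dyaw()],rate=.01,force_limit=40)); env.dwell(.3); st(f'cmd {x} {y} {z} {pt}')
    if env.read_state()['force'][2]<18: break
env.dwell(.5); st('hold')
E
```

```text
False
cmd 3 4 18 -1.4 dockpos mm [-11.7  -0.5  16. ] F dock [-30.9   1.2  22.9] rot [179.36   0.35  -8.37] open 0.659 t 25.48
False
cmd 5 5 19 -1.8 dockpos mm [-11.7  -0.5  16.1] F dock [-33.8  -0.5  23.3] rot [179.24   0.2   -8.4 ] open 0.661 t 26.18
hold dockpos mm [-11.7  -0.5  16. ] F dock [-34.    0.7  23.4] rot [179.24   0.2   -8.4 ] open 0.658 t 26.68
```

```bash
python3 - <<'E'
from h import *
for y,x,z,pt,rl in [(3,6.5,19.6,-2,180.6)]:
    print(env.move_straight(dk(x,y,z/1000),rotation=[rl,pt,dyaw()],rate=.01,force_limit=40)); env.dwell(.5); st(f'cmd {x} {y} {z} {pt}')
p=env.grab_frame('top'); cv2.imwrite('pics/top7.png',cv2.resize(p['image'][60:360,100:440],None,fx=2,fy=2))
st('hold')
E
```

```text
False
cmd 6.5 3 19.6 -2 dockpos mm [-11.6  -0.6  16. ] F dock [-36.4   9.9  22.3] rot [ 1.7988e+02  1.5000e-01 -8.3700e+00] open 0.662 t 27.58
hold dockpos mm [-11.6  -0.6  16. ] F dock [-36.6   8.6  22.4] rot [ 1.7989e+02  1.4000e-01 -8.3700e+00] open 0.657 t 27.63
```

View pics/top7.png

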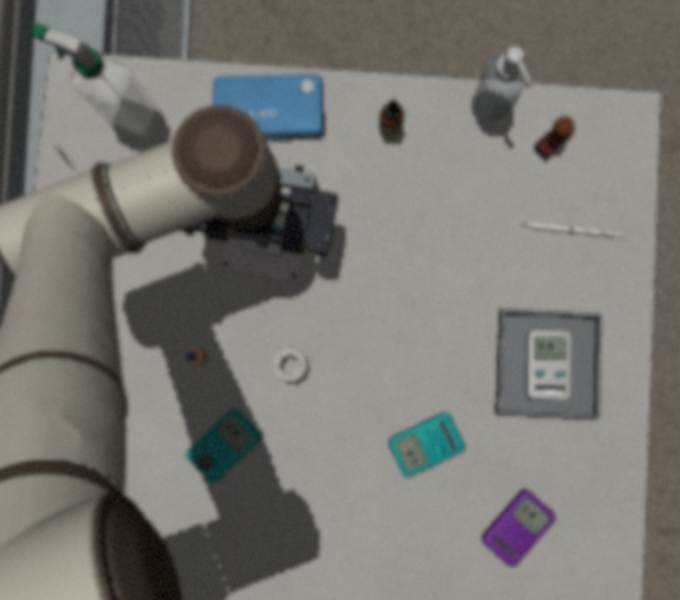

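The bar logger lies flat in the tray (548,363), and the bystanders stand where they were. I cancel the remaining sideways force and hand in if all holds steady.

```bash
python3 - <<'E'
from h import *
env.move_straight(dk(7,7,.0196),rotation=[180.6,-2,dyaw()],rate=.01,force_limit=30); env.dwell(.5)
st('a'); env.dwell(1.0); q=st('b')
s=env.read_state(); f=np.hypot(*s['force'][:2])
if f>28 and 12<s['force'][2]<28 and abs(q[1])<2: print(env.close_job())
E
```

```text
a dockpos mm [-11.6  -0.4  16. ] F dock [-35.1  -2.2  24.2] rot [179.63   0.3   -8.43] open 0.66 t 28.68
b dockpos mm [-11.6  -0.4  16. ] F dock [-36.4  -1.9  24.3] rot [179.63   0.31  -8.43] open 0.66 t 29.68
the job is handed in; nothing more can be done
None
```

The job is handed in at 29.7 s with no verdict shown: the bar-tag logger lies flat and released in the tray, and the round-tag logger is held at the fence and within about 1 mm of the stop, pressed with about 36 N forward and 24 N down.

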